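Load the ball polisher and lock its collar

TASK

Load the tilted ball polisher one ball at a time, in this order: the largest ball into the cup marked with one stud, then the middle-sized ball into the cup with two studs, then the smallest into the cup with three studs, setting each down gently so that it rests in its cup and is let go. Then turn the lock collar in the middle of the turntable clockwise by its bar grip until it is against its stop, with its pointer at the locked mark, leaving the other things on the counter where they are.

Things in the scene. Friction and masses are not known exactly. Their poses are not given: they have to be found in the camera images.
- ball_large: the large ball: plain ivory-white sphere, diameter 61 mm, about 200 g, origin at its centre; starts on a ring stand, centre 38 mm above the table; all three balls look alike but for size
- ball_middle: the middle ball: plain ivory-white sphere, diameter 55 mm, about 148 g, origin at its centre; starts on a ring stand, centre 34 mm above the table; all three balls look alike but for size
- ball_small: the small ball: plain ivory-white sphere, diameter 49 mm, about 105 g, origin at its centre; starts on a ring stand, centre 28 mm above the table; all three balls look alike but for size
- cup1 (a point): centre of the top rim of the cup marked with one stud (raised round 11 mm studs on the turntable rim, just outside the cup). Site z is the turntable's normal, away from the disc, tilted 30 degrees from vertical
- cup2 (a point): centre of the top rim of the cup marked with two studs (raised round 11 mm studs on the turntable rim, just outside the cup). Site z is the turntable's normal, away from the disc, tilted 30 degrees from vertical
- cup3 (a point): centre of the top rim of the cup marked with three studs (raised round 11 mm studs on the turntable rim, just outside the cup). Site z is the turntable's normal, away from the disc, tilted 30 degrees from vertical. A ball rests centred on a cup's inner top edge, its centre above the rim by 21 mm (large), 16.5 mm (middle), 11 mm (small); off centre it rolls off down the slope
- turntable: aluminium disc, diameter 234 mm, origin at the centre of its top face, z = its normal, 30 degrees from vertical. Carries three cups: black rubber rings, inner diameter 44, outer 58, 17 mm high, centres 72 mm from the disc's centre, 120 degrees apart. Braked: it stays at the angle it has, which differs each time
- collar_grip (a point): on the turning axis of the lock collar in the middle of the disc, 84 mm above the disc along its normal, in the black bar grip. Bar 52 mm long, 16 thick, from 57 to 95 mm above the disc, on a steel collar of diameter 52 (38 to 58 mm above the disc). Site z is the turning axis. The bar always lies along the line from the axis to collar_pointer
- collar_pointer (a point): outer end of the small steel pointer on the collar's rim, 35 mm from the axis, 47 mm above the disc, in line with the bar grip
- lock_mark (a point): the locked mark, a dark 6 by 16 mm rib on the fixed aluminium flange (diameter 66 mm) under the collar, 29 mm from the axis. Site z is the turning axis, point x points up the slope, point -y from the axis to the mark; this frame does not turn with the turntable or collar
- collar (a joint): angle of the lock collar, grows clockwise seen from above along its axis; 0 to 0.35 rad at the start; 2.2 is the end stop with the pointer at the locked mark. At value q the pointer is 2.2 - q counter-clockwise of the mark. Stiff (about 0.2 N m of friction), stays where left. Too long a turn for most wrists in one grasp
- polisher: the fixed ball polisher, origin on the table under the disc's centre, which is 105 mm up. Base 230 x 240 mm. The disc rises towards body +x, its normal leans to body -x. A lamp bar, diameter 20, length 400 mm, lies along body y, 312 mm up and 75 mm towards +x, on posts at y = -190 and 190 mm: over the disc's upper part, in the way of a vertical tool
- stand_a: fixed black rubber ring stand on the table, outer diameter 58, inner 44, height 17 mm, origin at its underside; any ball may start on it
- stand_b: like stand_a
- stand_c: like stand_a
- chalk_a: bystander: cue chalk, 22 x 22 x 20 mm, among the stands
- chalk_b: bystander: cue chalk, 22 x 22 x 20 mm
- tumbler: bystander: glass tumbler, diameter 72, height 95 mm
- polish_can: bystander: polish tin, diameter 66, height 75 mm
- cloth_brush: bystander: table brush with a wooden handle, about 200 mm long, lying flat
Not all that is in view belongs to the job. Leave any black or orange look-alike of the ball_large alone.

How it is judged:
By the outcome, as a careful person would: the job done as asked, in the order asked, and still so for the second after the job is handed in, with the robot touching nothing.
It also fails if it takes over 72 s, if anything falls off the work surface, if the arm or the gripper's body presses on something with over 40 N, if the wrist force passes 120 N, or if a joint passes its speed limit or range.

ROBOT

A 6-joint arm with a two-finger parallel gripper is mounted at the origin on the work surface. World frame = base frame: x ahead of the robot, y to its left, z up, the work surface at z = 0. Lengths are in mm, angles in rad, forces in N, time in s.
With the tool pointing down it reaches from about 350 to 975 mm from the base axis. Payload 7.1 kg.
Tool frame: the origin (TCP) lies on the front face of the gripper's body, between the roots of the fingers; the fingertips stand 80 mm ahead of it and the grasp point (between the pads) lies 61 mm ahead of it (env.tips_ahead is the distance from the TCP to the fingertips, in mm); z points along the fingers, y is the line along which they close (so a half turn about z gives the same grasp; the last joint's range is limited). The gripper opens to 88 mm and grips with 3 to 60 N. Pads are 20 mm wide; open, the fingers measure 115 mm over their backs; the gripper's body (75 mm by 178 mm) begins 61 mm behind the grasp point.
Start: joints at [1.119, 0.423, 1.63, -0, 1.089, -0.019], TCP at [262.102, 567.37, 302.675] pointing down, gripper open.
Joint ranges: [-3, 3], [-0.9, 2.11], [0.09, 2.58], [-1.31, 4.45], [0.11, 2.69], [-2.54, 2.54]. Speed limits (rad/s): [2.39, 2.39, 3.01, 3.14, 3.14, 3.14].

INTERFACE

Orientations are given as a unit quaternion [x, y, z, w].
In Python, from station import env, set_gripper, viewer, workorder gives the robot as it stands. Calls block until the motion is done:
- env.reach(position, orientation): joint-space move of the TCP to a pose.
- env.move_l(position, rot=None, rate=150, f_stop=None): straight line of the TCP; rot=None keeps the orientation; rate is the mean speed in mm/s. With f_stop (N) it stops when the force on the tool has changed by that much, and returns True; else False.
- env.move_joints(angles): joint-space move.
- set_gripper(opening): finger opening in mm; the grip force is fixed at half the most; returns when the fingers have stopped.
- env.hold(seconds).
- env.ik(position, orientation): joint angles nearest the present ones, or None.
- env.read_state(): the state.
- viewer.camera(name): name is "scene" or "top" or "wrist"; returns the picture (400x640x3 uint8, blue, green, red); there is no depth.
- viewer.camera_params(name): a dict with "fx", "fy", "cx", "cy" (pixels), "dist" ([k1, k2, p1, p2, k3] as OpenCV has them; the pictures are not rectified), "pose" (4x4, takes a point from camera to world coordinates); the wrist camera has in their place "tool_from_camera" (4x4, takes a point from camera to tool coordinates, whose origin is the TCP and whose axes are the flange's). Camera axes: x right, y up, looking along -z (the intrinsics and any distortion apply to the point x, -y, -z); pixel columns grow to the right and rows downward; lengths in mm; the calibration is good to about 2 mm. A picture is of the moment at which its call begins: read the wrist's pose just before it. camera_params takes no time and is no camera call.
A pose or a line that the arm cannot do raises env.IKError and nothing moves.
- workorder.sign_off(): hands the job in; it is judged then, once.
The state is a dict: "time_s": time; "qpos": joint angles; "dq": joint speeds; "tau": joint torques, N m; "tool_pos": TCP position; "orientation": TCP orientation; "force": force on the tool from outside, world axes, zero at the start; "wrist_torque": the same for the moment, N m; "width": finger opening in mm; "grip_force": force on a finger pad.
Only numpy, scipy, OpenCV 4.12 (cv2) and the standard library are available. Lean on these libraries where they do the work, as an engineer would, in place of code of your own. Each camera call takes 0.05 s, during which the arm holds its last target. There are 200 camera calls.

## Working session

There is one attempt and no reset: what is moved stays moved. The work goes in short steps, each a Python script; the robot and the scene stay as the last script left them, time stands still between calls to the robot, and variables do not carry over. Pictures are saved under pics/ and viewed, at most 10 in all, crops included, and the job is handed in when it is done.

```bash
ls; mkdir -p pics
python3 - <<'E'
from station import env, set_gripper, viewer, workorder
import cv2, numpy as np
np.set_printoptions(precision=3,suppress=True)
for n in ("scene","top"):
    im=viewer.camera(n); cv2.imwrite(f"pics/{n}0.png",im); print(n,viewer.camera_params(n))
print("wrist",viewer.camera_params("wrist")); print(env.read_state())
E
```

```text
pics
scene {'fx': 362.44900565700306, 'fy': 362.44900565700306, 'cx': 318.8734719067419, 'cy': 198.1569039283851, 'dist': array([0.028, 0.   , 0.   , 0.   , 0.   ]), 'pose': array([[  -0.262,   -0.709,    0.655, 1225.174],
       [   0.965,   -0.187,    0.184,  171.187],
       [  -0.008,    0.68 ,    0.733,  873.569],
       [   0.   ,    0.   ,    0.   ,    1.   ]])}
top {'fx': 501.43753213457865, 'fy': 501.43753213457865, 'cx': 317.14846730858415, 'cy': 192.45363854337347, 'dist': array([-0.121,  0.   ,  0.   ,  0.   ,  0.   ]), 'pose': array([[  -0.02 ,    0.992,   -0.123,  317.862],
       [  -1.   ,   -0.019,    0.008,  -15.802],
       [   0.005,    0.123,    0.992, 1887.326],
       [   0.   ,    0.   ,    0.   ,    1.   ]])}
wrist {'fx': 317.880063883513, 'fy': 317.880063883513, 'cx': 322.0917711358184, 'cy': 200.00583476837357, 'dist': array([-0.045,  0.   ,  0.   ,  0.   ,  0.   ]), 'tool_from_camera': array([[  0.   ,   0.956,   0.294,  80.923],
       [  1.   ,   0.   ,  -0.001,  -0.848],
       [ -0.001,   0.294,  -0.956, -81.828],
       [  0.   ,   0.   ,   0.   ,   1.   ]])}
{'time_s': 0.1, 'qpos': array([ 1.119,  0.424,  1.631, -0.   ,  1.089, -0.019]), 'dq': array([-0.   , -0.001, -0.003, -0.001, -0.   ,  0.001]), 'tau': array([ -0.   , -54.562, -27.433,   0.064,   0.019,  -0.   ]), 'tool_pos': array([261.932, 567.02 , 301.981]), 'orientation': array([ 0.215,  0.977, -0.001, -0.   ]), 'force': array([ 0.608, -0.533, -0.428]), 'wrist_torque': array([ 0.019, -0.007, -0.015]), 'grip_force': 0.0, 'width': 87.76971912023578}
```

View pics/scene0.png

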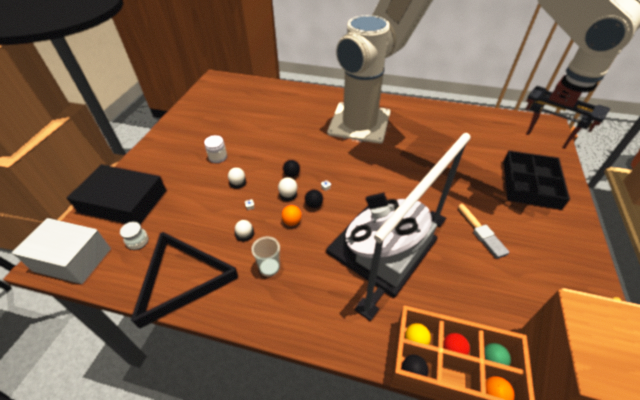

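View pics/top0.png

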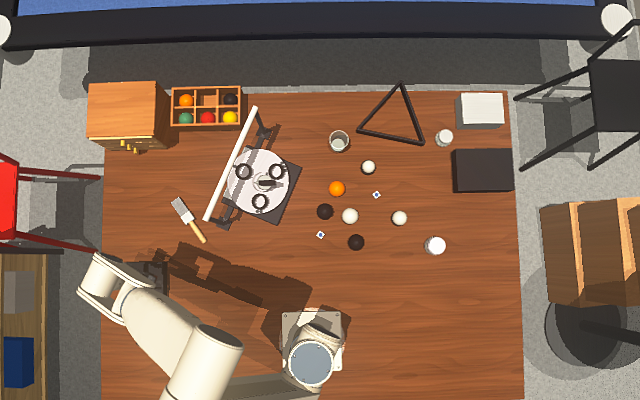

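The white balls, my candidates, are at top px (350,216), (399,218) and (368,167), which are scene px (287,188), (236,177) and (243,229). The look-alikes to leave alone are the orange ball at (337,188), the black balls at (325,211) and (356,242), and the balls in the box. The white tins at (435,245) and (445,137) aren't balls.

```bash
cat > h.py <<'E'
from station import env, set_gripper, viewer, workorder
import cv2, numpy as np
from scipy.spatial.transform import Rotation as R
from scipy.optimize import least_squares
np.set_printoptions(precision=2,suppress=True)
F=np.diag([1.,-1,-1])
def cam(name,state=None):
    """K, dist, camera->world rotation (OpenCV axes), origin"""
    c=viewer.camera_params(name)
    if name=="wrist":
        T=np.eye(4);T[:3,:3]=R.from_quat(state["orientation"]).as_matrix();T[:3,3]=state["tool_pos"]
        P=T@c["tool_from_camera"]
    else: P=c["pose"]
    K=np.array([[c["fx"],0,c["cx"]],[0,c["fy"],c["cy"]],[0,0,1]])
    return K,np.array(c["dist"]),P[:3,:3]@F,P[:3,3]
def ray(c,uv):
    n=cv2.undistortPoints(np.array(uv,float).reshape(-1,1,2),c[0],c[1]).reshape(-1,2)
    d=np.c_[n,np.ones(len(n))]@c[2].T
    return d/np.linalg.norm(d,axis=1)[:,None]
def proj(c,X):
    rv=cv2.Rodrigues(c[2].T)[0]
    return cv2.projectPoints(np.array(X,float).reshape(-1,1,3),rv,-c[2].T@c[3],c[0],c[1])[0].reshape(-1,2)
def onz(c,uv,z):
    d=ray(c,uv); return c[3]+d*((z-c[3][2])/d[:,2])[:,None]
def tri(obs):
    A=0;b=0
    for c,uv in obs:
        d=ray(c,[uv])[0];M=np.eye(3)-np.outer(d,d);A=A+M;b=b+M@c[3]
    return np.linalg.solve(A,b)
def snap(name,fn=None):
    s=env.read_state();im=viewer.camera(name)
    if fn: cv2.imwrite("pics/"+fn,im); np.save("pics/"+fn+".npy",np.r_[s["tool_pos"],s["orientation"]])
    return im,cam(name,s)
def down(yaw):  # tool z down, tool x at yaw in world
    return (R.from_euler('z',yaw)*R.from_euler('x',np.pi)).as_quat()
def ballfit(c,im,X0,r0):
    """sphere from silhouette: bright blob near projected X0 -> cone axis & half angle"""
    u=proj(c,[X0])[0]
    hsv=cv2.cvtColor(im,cv2.COLOR_BGR2HSV);m=((hsv[...,1]<75)&(hsv[...,2]>95)).astype(np.uint8)
    n,l,st,ce=cv2.connectedComponentsWithStats(m)
    ok=[k for k in range(1,n) if st[k,4]>30]
    k=min(ok,key=lambda k:np.hypot(*(ce[k]-u)))
    cs,_=cv2.findContours((l==k).astype(np.uint8),cv2.RETR_EXTERNAL,cv2.CHAIN_APPROX_NONE)
    d=ray(c,cv2.convexHull(max(cs,key=len)).reshape(-1,2))
    f=lambda p:d@(p[:3]/np.linalg.norm(p[:3]))-np.cos(p[3])
    a=ray(c,[ce[k]])[0]
    s=least_squares(f,np.r_[a,.05],loss='soft_l1',f_scale=1e-4).x
    return s[:3]/np.linalg.norm(s[:3]),s[3],ce[k],st[k]
E
python3 - <<'E'
from h import *
t,s=cam("top"),cam("scene")
for a,b in [((350,216),(287,188)),((399,218),(236,177)),((368,167),(243,229)),((325,211),(313,199)),((356,242),(291,168)),((337,188),(291,215))]:
    print(a,tri([(t,a),(s,b)]))
print("chalk",onz(t,[(320,235),(376,195)],20))
print("tumbler etc",onz(t,[(339,140),(435,245),(445,137)],80)); print("brush",onz(t,[(178,202),(203,240)],15))
print("bar",onz(t,[(256,108),(206,220)],312), "base corners",onz(t,[(302,166),(272,225)],10))
print("disc",onz(t,[(262,182),(265,182)],140))
E
```

```text
(350, 216) [ 457.23 -150.79   33.5 ]
(399, 218) [ 446.7  -334.74   28.2 ]
(368, 167) [ 642.51 -225.77   22.79]
(325, 211) [477.93 -57.95  28.15]
(356, 242) [ 360.47 -169.82   31.37]
(337, 188) [ 562.6  -103.95   32.49]
chalk [[ 389.57  -37.93   20.  ]
 [ 535.2  -251.48   20.  ]]
tumbler etc [[ 734.92 -114.42   80.  ]
 [ 341.9  -452.64   80.  ]
 [ 740.55 -510.13   80.  ]]
brush [[523.41 496.63  15.  ]
 [378.66 400.08  15.  ]]
bar [[793.13 164.93 312.  ]
 [431.95 324.77 312.  ]] base corners [[652.66  24.95  10.  ]
 [430.73 140.97  10.  ]]
disc [[575.06 164.01 140.  ]
 [574.85 153.42 140.  ]]
```

```bash
cat > p1.py <<'E'
from h import *
xb=np.array([.405,.914,0]);yb=np.array([-.914,.405,0]);C=np.array([578,170,105.])
n=-.5*xb+[0,0,.866]; u=np.cross(yb,n)
def tool(phi):  # tool z=-n, tool x at angle phi from upslope, ccw seen from above
    x=np.cos(phi)*u+np.sin(phi)*yb; z=-n
    return R.from_matrix(np.c_[x,np.cross(z,x),z]).as_quat()
E
python3 - <<'E'
from p1 import *
print(n,u)
for d in (200,):
  for k in range(12):
    phi=k*np.pi/6; q=env.ik(C+n*d,tool(phi)); print(k*30,q)
for p in [(560,-240),(470,-180)]:
  for y in (0,np.pi/2,np.pi,-np.pi/2): print(p,y,env.ik([*p,260],down(y)))
E
```

```text
[-0.2  -0.46  0.87] [0.35 0.79 0.5 ]
0 [-0.08  0.31  1.96  0.7   0.82 -0.14]
30 [-0.08  0.31  1.96  0.7   0.82 -0.66]
60 [-0.08  0.31  1.96  0.7   0.82 -1.19]
90 [-0.08  0.31  1.96  0.7   0.82 -1.71]
120 [-0.08  0.31  1.96  0.7   0.82 -2.23]
150 None
180 None
210 [-0.08  0.31  1.96  0.7   0.82  2.48]
240 [-0.08  0.31  1.96  0.7   0.82  1.95]
270 [-0.08  0.31  1.96  0.7   0.82  1.43]
300 [-0.08  0.31  1.96  0.7   0.82  0.91]
330 [-0.08  0.31  1.96  0.7   0.82  0.38]
(560, -240) 0 [-0.42  0.45  1.7  -0.    0.99  1.15]
(560, -240) 1.5707963267948966 [-0.42  0.45  1.7   0.    0.99 -0.42]
(560, -240) 3.141592653589793 [-0.42  0.45  1.7   0.    0.99 -2.  ]
(560, -240) -1.5707963267948966 None
(470, -180) 0 [-0.39  0.3   1.93 -0.    0.91  1.18]
(470, -180) 1.5707963267948966 [-0.39  0.3   1.93 -0.    0.91 -0.39]
(470, -180) 3.141592653589793 [-0.39  0.3   1.93  0.    0.91 -1.96]
(470, -180) -1.5707963267948966 None
```

```bash
cat > a.py <<'E'
from p1 import *
t0=env.read_state()["time_s"]
env.move_joints([1.0,0.1,1.45,0,1.2,-.2]); print(env.read_state()["tool_pos"],env.read_state()["time_s"])
q=env.ik(C+n*330,tool(np.pi/2)); env.move_joints(q)
env.reach(C+n*200,tool(np.pi/2)); snap("wrist","w90.png")
env.reach(C+n*200,tool(-np.pi/2)); snap("wrist","w270.png")
print(env.read_state()["time_s"])
E
python3 a.py
python3 - <<'E'
import cv2,numpy as np
a=cv2.imread("pics/w90.png");b=cv2.imread("pics/w270.png")
cv2.imwrite("pics/ab.png",np.vstack([a[50:350],b[50:350]]))
E
```

```text
[330.25 536.8  590.6 ] 1.2667
6.6667
```

View pics/ab.png

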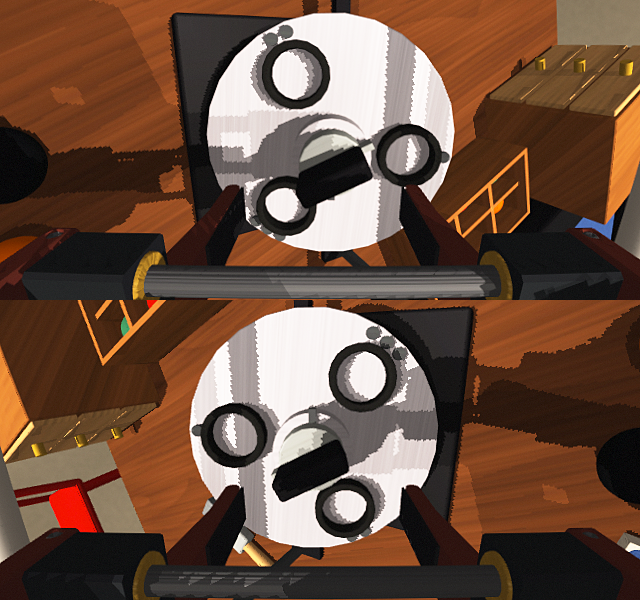

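The upper view (w90) shows the two-stud cup at (295,123), the one-stud cup at (405,205) with its stud at (445,207), and the three-stud cup at (288,255) behind the bar. The lower view (w270) confirms this: three studs at (387,93), one at (196,181), the mark at (313,165), and the bar centred near (310,220). Next I'll fit the model to both views.

```bash
cat > fit.py <<'E'
from h import *
from scipy.optimize import minimize
import json
V=[]
for f in ("w90","w270"):
    p=np.load(f"pics/{f}.png.npy"); V.append((cv2.imread(f"pics/{f}.png"),cam("wrist",dict(tool_pos=p[:3],orientation=p[3:]))))
def frame(p):
    x=np.array([np.cos(p[3]),np.sin(p[3]),0]);y=np.array([-x[1],x[0],0]);n=-.5*x+[0,0,np.sqrt(.75)]
    return np.array(p[:3]),np.cross(y,n),y,n
T=np.linspace(0,2*np.pi,72,endpoint=False)
def circ(p,r,h,c=(0,0)):
    C,u,y,n=frame(p);return C+np.outer(c[0]+r*np.cos(T),u)+np.outer(c[1]+r*np.sin(T),y)+h*n
p=np.array([578,170,105,np.arctan2(.914,.405)])
for it in range(8):   # disc outline
    w=22 if it<3 else 8; obs=[]
    for im,c in V:
        g=cv2.GaussianBlur(im[...,0],(0,0),1).astype(float)   # blue: wood is dark, disc bright
        a,b=proj(c,circ(p,117,0)),proj(c,circ(p,118,0))
        for k in range(72):
            d=(b[k]-a[k])/np.linalg.norm(b[k]-a[k]);s=np.arange(-w,w+1)
            q=a[k]+s[:,None]*d
            if q.min()<2 or q[:,0].max()>637 or q[:,1].max()>260: continue
            gg=-np.gradient(cv2.remap(g.astype(np.float32),q[:,0].astype(np.float32),q[:,1].astype(np.float32),1).ravel())
            if gg.max()>12: obs.append((c,k,q[gg.argmax()],d))
    def res(p):
        return [ (proj(c,circ(p,117,0)[k:k+1])[0]-q)@d for c,k,q,d in obs]
    r=least_squares(res,p,loss='soft_l1',f_scale=1.,x_scale=[1,1,1,.01]);p=r.x
print("disc",p,len(obs),np.median(np.abs(res(p))))
def poly(m,pts,v): cv2.fillPoly(m,[np.round(pts*16).astype(np.int32)],v,shift=4)
def cupmask(c,p,psi,vis):
    m=np.zeros((400,640),np.uint8)
    for k in vis:
        a=psi+k*2*np.pi/3;cc=(72*np.cos(a),72*np.sin(a))
        o=np.r_[proj(c,circ(p,29,17,cc)),proj(c,circ(p,29,0,cc))]
        poly(m,cv2.convexHull(o.astype(np.float32)).reshape(-1,2),255)
        i1,i2=np.zeros_like(m),np.zeros_like(m);poly(i1,proj(c,circ(p,22,17,cc)),255);poly(i2,proj(c,circ(p,22,0,cc)),255)
        m[(i1&i2)>0]=0
    return m
dark=[cv2.GaussianBlur(((im.max(2)<62)*255).astype(np.uint8),(0,0),1).astype(float) for im,c in V]
def roi(c,p,psi,vis):
    m=np.zeros((400,640),np.uint8)
    for k in vis:
        a=psi+k*2*np.pi/3; poly(m,proj(c,circ(p,37,10,(72*np.cos(a),72*np.sin(a)))),1)
    return m>0
# order seen: find psi (index 0 = one stud; ccw) by scan, all cups in view 2
def cost(psi,p,vis,R0=None):
    s=0
    for j,(im,c) in enumerate(V):
        m=cv2.GaussianBlur(cupmask(c,p,psi,vis[j]),(0,0),1).astype(float)
        w=roi(c,p,psi,vis[j]) if R0 is None else R0[j]
        s+=((m-dark[j])[w]**2).sum()/255**2
    return s
C,u,y,n=frame(p)
b=tri([(V[0][1],(405,205)),(V[1][1],(235,185))])-C; psi=np.arctan2(b@y,b@u)
ids={}
for nm,o in (("cup2",[(295,123),(345,260)]),("cup3",[(288,255),(362,126)])):
    d=tri([(V[0][1],o[0]),(V[1][1],o[1])])-C;ids[nm]=round((np.arctan2(d@y,d@u)-psi)/(2*np.pi/3))%3
print("psi0",psi,"h",b@n,np.hypot(b@u,b@y),ids)
vis=[[0,ids["cup2"]],[0,1,2]]
R0=[roi(V[j][1],p,psi,vis[j]) for j in (0,1)]
f=lambda v:cost(psi+v[3]*.02,p+np.r_[v[:3],0],vis,R0)
r=minimize(f,np.zeros(4),method="Nelder-Mead",options=dict(initial_simplex=np.r_[np.zeros((1,4)),2*np.eye(4)],xatol=.02))
print("cupfit",f(np.zeros(4)),r.fun,r.x)
psi2=minimize(lambda v:cost(v[0],p,vis,R0),[psi],method="Nelder-Mead",options=dict(initial_simplex=[[psi],[psi+.03]])).x[0]
psi=psi+r.x[3]*.02; pc=p+np.r_[r.x[:3],0]; print("psi",psi,psi2)
# bar: angle b from upslope
def barpts(p,b,hs=(57,95)):
    C,u,y,n=frame(p);e=np.cos(b)*u+np.sin(b)*y;g=np.cross(n,e)
    return np.array([C+h*n+s*26*e+t*8*g for h in hs for s in (-1,1) for t in (-1,1)])
def bcost(v):
    s=0
    for j,(im,c) in enumerate(V):
        h=cv2.convexHull(proj(c,barpts(pc,v[0])).astype(np.float32)).reshape(-1,2)
        m=np.zeros((400,640),np.uint8);poly(m,h,255);m=cv2.GaussianBlur(m,(0,0),1).astype(float)
        w=np.zeros((400,640),np.uint8);poly(w,proj(c,circ(pc,33,76)),1)
        s+=((m-dark[j])[w>0]**2).sum()/255**2
    return s
bs=np.linspace(0,np.pi,121);q0=bs[np.argmin([bcost([x]) for x in bs])]
b=minimize(bcost,[q0],method="Nelder-Mead",options=dict(initial_simplex=[[q0],[q0+.05]]));print("bar",b.x,b.fun,"q=",2.2-(b.x[0]+np.pi/2)%(np.pi))
json.dump(dict(pd=list(p),pc=list(pc),psi=psi,ids=ids,bar=b.x[0]),open("fit.json","w"))
out=[]
for j,(im,c) in enumerate(V):
    im=im.copy();D=lambda P,col:cv2.polylines(im,[proj(c,P).round().astype(int)],True,col,1)
    D(circ(pc,117,0),(0,255,0))
    for k,col in enumerate([(0,0,255),(255,0,0),(255,0,255)]):
        a=psi+k*2*np.pi/3;D(circ(pc,29,17,(72*np.cos(a),72*np.sin(a))),col);D(circ(pc,22,17,(72*np.cos(a),72*np.sin(a))),col)
    B=barpts(pc,b.x[0]);D(B[[4,5,7,6]],(0,255,255))
    out.append(im[50:350])
cv2.imwrite("pics/fit.png",np.vstack(out))
E
python3 fit.py
```

```text
disc [586.64 178.1  103.64   1.38] 95 0.909328464403205
psi0 -0.25285076595746286 h 10.81271711697627 69.75653330942893 {'cup2': 1, 'cup3': 2}
cupfit 4031.8401691657054 1677.5401614763553 [-2.99  0.72 -0.55 -2.56]
psi -0.3040354418176011 -0.2965617034574628
bar [0.55] 2700.5142329873124 q= 0.08098745882688974
```

View pics/fit.png

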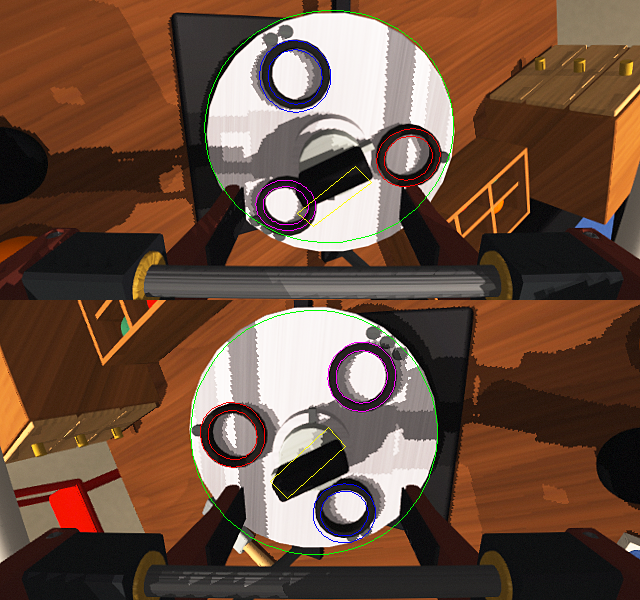

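The fitted yaw (1.38) disagrees with the lamp bar (1.154), and the overlay misses the bar grip. I'll refit jointly, starting from the lamp-bar yaw and letting the camera offset vary.

```bash
cat > fit2.py <<'E'
src=open("fit.py").read().split("p=np.array([578")
exec(src[0]); 
i=src[1]; exec("def poly"+i.split("def poly")[1].split("# order seen")[0])
exec("def barpts"+i.split("def barpts")[1].split("def bcost")[0])
VIS=[[0,1],[0,1,2]]
g=[cv2.GaussianBlur(im[...,0],(0,0),1.5).astype(np.float32) for im,c in V]
gray=[(cv2.GaussianBlur(cv2.cvtColor(im,cv2.COLOR_BGR2HSV)[...,1],(0,0),1)).astype(np.float32) for im,c in V]
def shift(c,o):  # camera offset in camera frame, mm
    return (c[0],c[1],c[2],c[3]+c[2]@np.array([o[0],o[1],0]))
def model(v):
    p=np.r_[v[:3],v[3]];return p,v[4],v[5],v[6:8]
ROI=None
def cost(v,full=False):
    p,psi,b,o=model(v);s=[0,0,0]
    for j,(im,c0) in enumerate(V):
        c=shift(c0,o)
        m=cupmask(c,p,psi,VIS[j])
        h=cv2.convexHull(proj(c,barpts(p,b)).astype(np.float32)).reshape(-1,2)
        poly(m,h,255)
        m=cv2.GaussianBlur(m,(0,0),1.5).astype(float)
        w=ROI[j]
        s[0]+=((m-cv2.GaussianBlur(dark[j],(0,0),1.))[w]**2).sum()/255**2
        a,bb=proj(c,circ(p,114,0)),proj(c,circ(p,120,0))
        f=lambda q:cv2.remap(g[j],q[:,0].astype(np.float32),q[:,1].astype(np.float32),1).ravel()
        ok=a[:,1]<230
        s[1]-=(np.clip(f(a)-f(bb),-20,60)[ok]).sum()/60*8
    s[2]=(v[6]**2+v[7]**2)/4*10
    return s if full else sum(s)
v=np.r_[580,170,105,1.154,-.05,.9,0,0]
C,u,y,n=frame(v[:4])
b=tri([(V[0][1],(405,205)),(V[1][1],(235,185))])-C; v[4]=np.arctan2(b@y,b@u)
v[:3]+=0
sc=np.r_[4,4,3,.04,.06,.1,2,2]
for it in range(5):
    p,psi,bb,o=model(v); ROI=[]
    for j,(im,c0) in enumerate(V):
        c=shift(c0,o);w=roi(c,p,psi,VIS[j]).astype(np.uint8)
        for h in(57,76,95): poly(w,proj(c,circ(p,36,h)),1)
        poly(w,cv2.convexHull(np.r_[proj(c,circ(p,36,57)),proj(c,circ(p,36,95))].astype(np.float32)).reshape(-1,2),1)
        w[285:]=0; 
        if j==0:   # occluded cup 3 in view 1: ignore
            k=psi+2*2*np.pi/3; m3=np.zeros_like(w);poly(m3,proj(c,circ(p,31,8,(72*np.cos(k),72*np.sin(k)))),1);w[m3>0]=0
        ROI.append(w>0)
    if it==0:
        bs=np.linspace(0,np.pi,60);v[5]=bs[np.argmin([cost(np.r_[v[:5],x,v[6:]]) for x in bs])]
    r=minimize(cost,v,method="Nelder-Mead",options=dict(initial_simplex=np.r_[[v],v+np.diag(sc*(1 if it<2 else .4))],maxiter=1500,xatol=.005,fatol=.05))
    v=r.x;print(r.x,np.array(cost(v,True)))
p,psi,bb,o=model(v)
C,u,y,n=frame(p);cups={}
for k,nm in enumerate(("cup1","cup2","cup3")):
    a=psi+k*2*np.pi/3;cups[nm]=list(C+17*n+72*(np.cos(a)*u+np.sin(a)*y))
print(cups,"q",2.2-(bb+np.pi/2))
json.dump(dict(p=list(p),psi=psi,bar=bb,off=list(o),cups=cups),open("fit.json","w"))
out=[]
for j,(im,c0) in enumerate(V):
    c=shift(c0,o);im=im.copy();D=lambda P,col:cv2.polylines(im,[proj(c,P).round().astype(int)],True,col,1)
    D(circ(p,117,0),(0,255,0))
    for k,col in enumerate([(0,0,255),(255,0,0),(255,0,255)]):
        a=psi+k*2*np.pi/3;D(circ(p,29,17,(72*np.cos(a),72*np.sin(a))),col);D(circ(p,22,17,(72*np.cos(a),72*np.sin(a))),col)
    B=barpts(p,bb);D(B[[4,5,7,6]],(0,255,255));out.append(im[50:350])
cv2.imwrite("pics/fit2.png",np.vstack(out))
t=cam("top"); print("lampbar yaw", [proj(t,[C*[1,1,0]+[0,0,312]+75*np.r_[u[:2]/np.linalg.norm(u[:2]),0]+s*200*y])[0] for s in(-1,1)])
E
python3 fit2.py
```

```text
[584.38 178.76 102.82   1.17  -0.11   0.46  -0.89  -0.54] [ 831.01 -702.74    2.71]
[584.38 178.76 102.83   1.17  -0.11   0.46  -0.89  -0.54] [ 694.85 -702.74    2.71]
[584.38 178.76 102.83   1.17  -0.11   0.46  -0.89  -0.54] [ 694.66 -702.74    2.72]
[584.44 178.7  102.81   1.17  -0.11   0.46  -0.85  -0.49] [ 689.68 -702.74    2.39]
[584.43 178.69 102.83   1.17  -0.11   0.46  -0.84  -0.48] [ 688.63 -702.74    2.36]
{'cup1': [np.float64(612.7719044133097), np.float64(224.7373877018021), np.float64(153.3279485154909)], 'cup2': [np.float64(510.62011942108853), np.float64(173.75900667282687), np.float64(103.14610428306318)], 'cup3': [np.float64(619.9228673361628), np.float64(114.12301627153121), np.float64(96.18493002362214)]} q 0.1698208503083105
lampbar yaw [array([254.64, 106.64]), array([205.6 , 220.69])]
```

View pics/fit2.png

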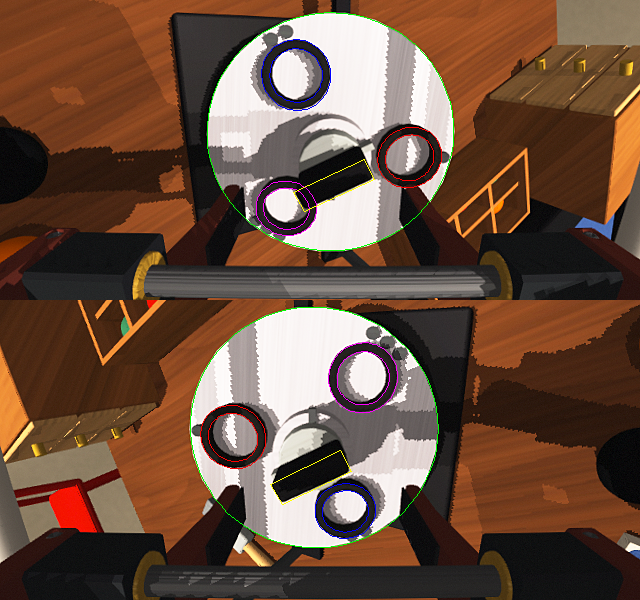

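The joint fit now matches both views closely: disc, three cups, bar grip and lamp bar. Collar q is about 0.17. Next, two wrist views for the balls.

```bash
cat > b.py <<'E'
from h import *
from p1 import C,n,tool
import json
J=json.load(open("fit.json"));o=J["off"]
env.move_l(C+n*300,rate=250)
G=[np.array(x) for x in ([457.2,-150.8,34],[446.7,-334.7,29],[642.5,-225.8,28])]
obs=[[],[],[]]
ctr=np.array([515,-235,270.])
pics=[]
for yaw in (0,np.pi*.9):
    env.reach(ctr,down(yaw)); im,c=snap("wrist",f"b{yaw:.0f}.png"); c=(c[0],c[1],c[2],c[3]+c[2]@np.array([o[0],o[1],0]))
    for k,X in enumerate(G):
        a,th,ce,st=ballfit(c,im,X,28); obs[k].append((c[3],a,th,ce,st[2:]))
    pics.append(im)
for k in range(3):
    A=sum(np.eye(3)-np.outer(a,a) for _,a,*_ in obs[k]);b=sum((np.eye(3)-np.outer(a,a))@c for c,a,*_ in obs[k])
    X=np.linalg.solve(A,b); print(k,X,[ (2*np.sin(th)*np.linalg.norm(X-c)).round(1) for c,a,th,*_ in obs[k]],[np.linalg.norm(np.cross(X-c,a)).round(2) for c,a,*_ in obs[k]],[(x[3],x[4]) for x in obs[k]])
cv2.imwrite("pics/balls.png",cv2.resize(np.vstack(pics),(480,600)));print(env.read_state()["time_s"])
E
python3 b.py
```

```text
0 [ 457.77 -150.38   35.27] [np.float64(60.7), np.float64(60.7)] [np.float64(0.84), np.float64(0.84)] [(array([247.23, 232.68]), array([  58,   57, 1978], dtype=int32)), (array([388.72, 102.95]), array([  65,   65, 3363], dtype=int32))]
1 [ 446.84 -336.58   30.52] [np.float64(54.8), np.float64(54.6)] [np.float64(0.7), np.float64(0.7)] [(array([414.89, 236.92]), array([  52,   44, 1148], dtype=int32)), (array([206.27, 152.04]), array([  57,   55, 2432], dtype=int32))]
2 [ 644.61 -226.59   25.21] [np.float64(49.3), np.float64(48.9)] [np.float64(0.74), np.float64(0.74)] [(array([313.88,  48.84]), array([  53,   57, 2355], dtype=int32)), (array([363.72, 282.99]), array([  42,   43, 1427], dtype=int32))]
10.9083
```

View pics/balls.png

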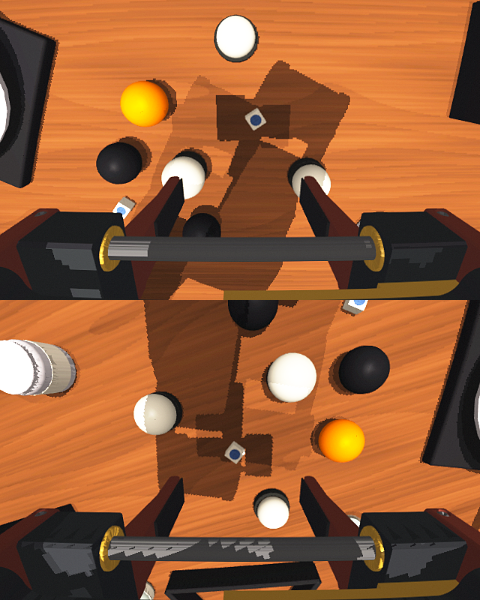

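In the lower half of the crop, the large white ball is at about (291,377), the middle one at (155,412) and the small one at (272,510). The blacks are at (364,370) and (253,310), the orange at (341,440). Measured diameters of 60.7, 54.7 and 49.1 mm settle which ball is which. Heights all read about 2.8 mm low (the disc 2.2), so I treat that as a camera bias along its axis.

```bash
cat > place.py <<'E'
from h import *
import json
J=json.load(open("fit.json"));p=J["p"];psi=J["psi"];bar=J["bar"]
x=np.array([np.cos(p[3]),np.sin(p[3]),0]);y=np.array([-x[1],x[0],0]);n=-.5*x+[0,0,np.sqrt(.75)];u=np.cross(y,n)
C=np.array(p[:3])+2.5*n
def tool(phi,lean=0): # lean>0: tool body leans downslope
    r=R.from_rotvec(-y*np.radians(lean)); X=np.cos(phi)*u+np.sin(phi)*y
    return r*R.from_matrix(np.c_[X,np.cross(-n,X),-n])
# ball xyz, ahead (tcp->ball centre), yaw, cup angle, tool phi, lean, height above disc, radius*2
B=dict(L=([457.8,-150.4,38],66,.82,psi,psi,6,38,61),
       M=([446.8,-336.6,34],68,.82,psi+2.094,psi+2.094-np.pi,0,33.5,55),
       S=([644.6,-226.6,28],71.5,.82,psi+4.189,psi+4.189-np.pi,0,28,49))
def poses(k):
    b,ah,yaw,a,phi,lean,h,d=B[k]
    g=np.array(b)+[0,0,ah+.5]; r=tool(phi,lean)
    seat=C+72*(np.cos(a)*u+np.sin(a)*y)+h*n-ah*r.as_matrix()[:,2]
    return g,down(yaw),seat,r,d
if __name__=="__main__":
    print(C)
    for k in B:
        g,o,s,r,d=poses(k); z=r.as_matrix()[:,2]
        for P,Q in ((g,o),(g+[0,0,205],o),(s-130*z,r.as_quat()),(s,r.as_quat())): print(k,P,env.ik(P,Q))
    for ph in (bar,-np.pi/2): print(env.ik(C+(84+61)*n,tool(ph).as_quat()))
E
python3 place.py
```

```text
[583.94 177.54 105.  ]
L [ 457.8 -150.4  104.5] [-0.34  0.56  2.04 -0.    0.54  0.41]
L [ 457.8 -150.4  309.5] [-0.34  0.2   1.93 -0.    1.01  0.41]
L [563.04 107.93 332.25] [-0.06  0.27  1.89  0.78  0.9  -0.02]
L [592.97 178.23 227.07] [ 0.08  0.48  1.89  0.95  0.7  -0.14]
M [ 446.8 -336.6  102.5] [-0.67  0.63  1.87 -0.    0.64  0.08]
M [ 446.8 -336.6  307.5] [-0.67  0.32  1.77 -0.    1.05  0.08]
M [468.12  73.95 291.09] [-0.1   0.19  2.09  0.71  0.83  0.98]
M [493.58 133.76 178.5 ] [0.04 0.44 2.1  0.97 0.58 0.78]
S [ 644.6 -226.6  100. ] [-0.36  0.76  1.58 -0.    0.81  0.4 ]
S [ 644.6 -226.6  305. ] [-0.36  0.51  1.49 -0.    1.15  0.4 ]
S [577.83  15.22 282.39] [-0.19  0.37  1.86  0.67  0.91 -1.14]
S [603.29  75.03 169.8 ] [-0.08  0.57  1.87  0.82  0.7  -1.25]
[-0.01  0.41  1.95  0.77  0.72 -0.65]
[-0.01  0.41  1.95  0.77  0.72  1.38]
```

```bash
cat > run.py <<'E'
from place import *
import sys
def go(k):
    g,o,s,r,d=poses(k); z=r.as_matrix()[:,2]; T=lambda:env.read_state()["time_s"]
    set_gripper(86); env.reach(g+[0,0,90],o); env.move_l(g,rate=130); set_gripper(d-15)
    st=env.read_state(); print("grip",st["width"],st["grip_force"],T())
    if abs(st["width"]-d)>5: print("BAD GRIP"); return
    env.move_l(g+[0,0,205],rate=260)
    env.reach(s-130*z,r.as_quat()); env.move_l(s-15*z,rate=200); env.hold(.15)
    w=env.read_state()["width"]
    hit=env.move_l(s+3*z,rate=20,f_stop=4)
    st=env.read_state(); print("width",w,"contact",hit,"depth vs seat",(st["tool_pos"]-s)@z,"force",st["force"],"lat",(st["tool_pos"]-s)@u,(st["tool_pos"]-s)@y,T())
    set_gripper(d+13); env.move_l(s-110*z,rate=200); print(T())
    snap("wrist",f"after{k}.png")
for k in sys.argv[1:]: go(k)
E
python3 run.py L
```

```text
grip 60.21092718470916 30.00055879354477 14.375
width 60.01211999202069 contact True depth vs seat -0.6207545292785046 force [-0.51 -2.75  4.23] lat -0.21125602530871712 0.15409715002947316 18.0917
19.2417
```

View pics/afterL.png

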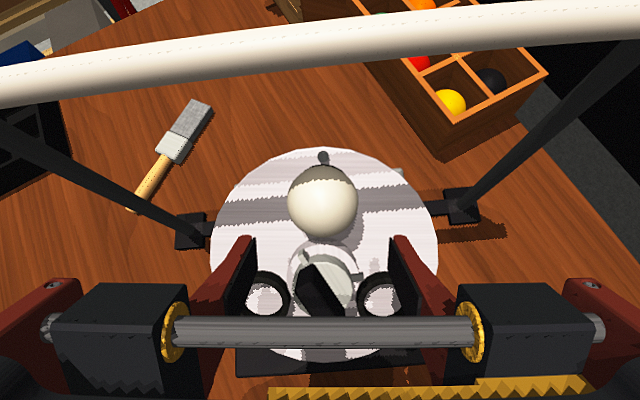

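The large ball sits centred in the one-stud cup: ball at (322,203), stud at (323,157). Next the middle ball, then the small one.

```bash
sed -i 's/s-110\*z/s-140*z/' run.py; python3 run.py M; python3 -c "
from h import *
im=cv2.imread('pics/afterM.png');c=cam('wrist',dict(tool_pos=np.load('pics/afterM.png.npy')[:3],orientation=np.load('pics/afterM.png.npy')[3:]))
from place import *
b=C+72*(np.cos(psi+2.094)*u+np.sin(psi+2.094)*y)+33.5*n
a,th,ce,st=ballfit(c,im,b,27);print(ce,proj(c,[b]),2*np.sin(th)*np.linalg.norm(b-c[3]),np.linalg.norm(np.cross(b-c[3],a)))"
```

```text
grip 53.78940606764411 30.000675916671753 23.0667
width 53.817023991171595 contact True depth vs seat -1.311482241043229 force [-0.59  0.42 -0.73] lat -0.5373359438431663 0.7991722093757863 27.1583
28.45
[315.28 106.94] [[321.26 190.87]] 203.39174186811292 73.82362867902938
```

View pics/afterM.png

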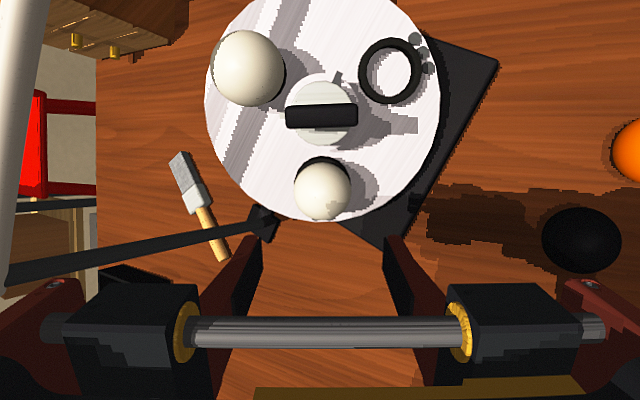

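The middle ball is in the two-stud cup at (322,190), where I predicted (321,191). The three-stud cup at (390,70) is empty. Next the small ball.

```bash
python3 run.py S
```

```text
grip 47.90840250564054 30.000522136688232 31.95
width 48.101519919395926 contact True depth vs seat -0.47045960051140007 force [1.21 1.05 1.9 ] lat 0.1564154236297814 0.04606185075621133 35.825
37.1333
```

View pics/afterS.png

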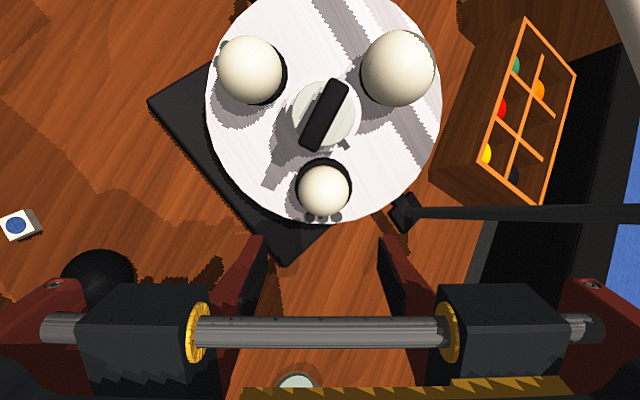

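All three balls are seated, the small one at (324,188) with three studs beside it. Now the collar, which the wrist range allows in one grasp.

```bash
cat > col.py <<'E'
from place import *
o=tool(bar).as_quat(); G=C+145*n
set_gripper(44); env.reach(G+110*n,o); env.move_l(G,rate=130,f_stop=10)
print((env.read_state()["tool_pos"]-G)@n); set_gripper(5)
s=env.read_state();print("grip",s["width"],s["grip_force"],s["force"],s["wrist_torque"],s["time_s"])
q=np.array(s["qpos"]);q0=q.copy();d=bar+np.pi/2
for f in (d*.5,d-.1,d-.03,d+.02,d+.06):
    q[5]=q0[5]+f;env.move_joints(q);s=env.read_state();print(round(f,3),"dq6",s["qpos"][5]-q0[5],"tz",s["wrist_torque"]@n,"tau6",s["tau"][5],np.linalg.norm(s["force"]))
    if abs(s["wrist_torque"]@n)>1.5: break
env.hold(.3);s=env.read_state();print("end",s["qpos"][5]-q0[5],s["wrist_torque"]@n)
set_gripper(44); env.move_l(G+120*n,rate=200)
snap("wrist","col.png");print(env.read_state()["time_s"])
E
python3 col.py
```

```text
0.4311133855830036
grip 15.852745737353395 29.96789574623108 [-3.64 -3.13  5.2 ] [-0.25  0.42 -0.04] 39.8417
1.015 dq6 1.0135370707802218 tz -0.1317360933286442 tau6 -0.07332625100389123 5.546433977737941
1.93 dq6 1.929883172653907 tz -0.26020627541052976 tau6 -0.16916950698941946 6.784315420925759
2.0 dq6 2.000141535471241 tz -0.3285268205114311 tau6 -0.0946374423801899 7.332130451301947
2.05 dq6 2.0486952469808126 tz 0.2890700245273662 tau6 0.45374197885394096 7.5397372346605875
2.09 dq6 2.0877887617757325 tz 0.6479472065755287 tau6 0.7641249150037766 7.930104078040104
end 2.087900109804483 0.6557217184622671
44.15
```

View pics/col.png

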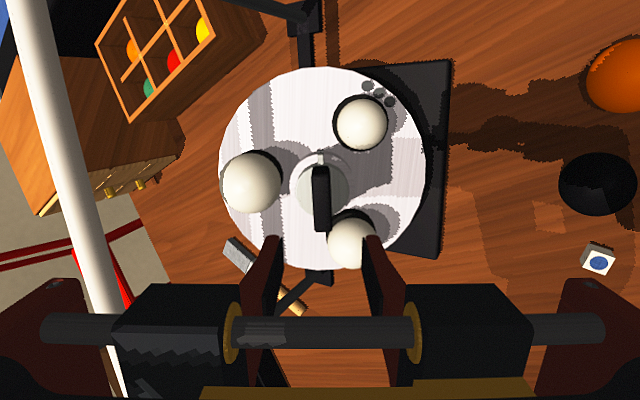

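At about 2.03 rad the torque rose sharply (−0.33 to +0.65 N m), so the collar met its stop. The bar is at (321,198) with its pointer on the mark at (321,158), and all three balls are still seated.

```bash
python3 -c "
from h import *
env.hold(.3);print(workorder.sign_off(),env.read_state()['time_s'])"
```

```text
the job is handed in; nothing more can be done
the job is handed in; nothing more can be done
```

The job is handed in at about 44 s: the large, middle and small balls were loaded in that order and rest in the one-, two- and three-stud cups, and the collar is turned clockwise to its stop with the pointer at the locked mark; the verdict was not shown.

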